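# Tip the sauce pots into the tub and seal its lid

## Robot

A 6-joint arm with a two-finger parallel gripper is mounted at the origin on the work surface. World frame = base frame: x ahead of the robot, y to its left, z up, the work surface at z = 0. Lengths are in mm, angles in degrees, forces in N, time in s.
With the tool pointing down it reaches from about 350 to 850 mm from the base axis. Payload 8.1 kg.
Tool frame: the origin (TCP) lies at the centre of the arm's flange, where the gripper is bolted on; the fingertips stand 173 mm ahead of it and the grasp point (between the pads) lies 155 mm ahead of it; z points along the fingers, y is the line along which they close (so a half turn about z gives the same grasp; the last joint's range is limited). The gripper opens to 85 mm and grips with 20 to 120 N. Pads are 22 mm wide; open, the fingers measure 114 mm over their backs; the gripper's body (76 mm by 85 mm) begins 54 mm behind the grasp point. The pads swing forward as they close: fully open they stand 13 mm farther back than shut.
Start: joints at [-71.815, 7.471, 85.268, -0, 87.261, -4.893], TCP at [235.218, -551.978, 404.692] pointing down, gripper open.
Joint ranges: [-169.43, 169.43], [-51.17, 129.36], [1.28, 143.12], [-76.62, 256.62], [0, 156.53], [-152.29, 152.29]. Speed limits (degrees/s): [136.94, 136.94, 159.86, 180, 180, 180].

## Interface

Orientations are given as [roll, pitch, yaw] about the fixed x, y, z axes, in that order (R = Rz(yaw) Ry(pitch) Rx(roll)).
In Python, from bench import * gives the robot as it stands.
- The arm moves only by the shell command python3 -m jog 'ROWS' [FORCE]. ROWS is text: rows parted by semicolons, each of 7 numbers parted by spaces: the shift along the tool's x, y, z scaled (see below), then the turn, a rotation vector about the tool's x, y, z scaled (see below), then the closure, from -1 (fully open) to 1 (shut). In form: tx ty tz wx wy wz hand; .... A call has 1 to 5 rows; each row shifts and turns the commanded pose from where the row before left it, along the tool's axes as they then stand; what a row does not reach is not made up. The controller multiplies each number of a shift by 0.1 m and each number of a turn by 60 degrees. A row lasts 1/8 s, in which the tool goes at most 62.5 mm and 10.7 degrees, less where a joint would pass 70% of its speed; a pose out of reach is approached as far as the arm can. A call with a number of a shift or a turn outside -1 to 1 is refused whole. A call with a gripper value outside its range is refused whole. The fingers move at their own pace and stop on an object; FORCE is the grip in N (left out, the last holds). Time passes only in rows, so rows that do not move let the fingers close. It gives the time, the measured TCP pose, the force, the opening and the grip force at its end, in the units of the state.
- sense(): the state, without advancing time (a new reading comes with each control period).
- snapshot(name): name is "scene" or "top" or "wrist"; returns a dict with "img" (480x640x3 uint8, red, green, blue), "fx", "fy", "cx", "cy" (pixels), "dist" ([k1, k2, p1, p2, k3] as OpenCV has them; the pictures are not rectified), "extrinsics" (4x4, takes a point from camera to world coordinates). Camera axes: x right, y down, z forward; pixel columns grow to the right and rows downward; lengths in mm; the calibration is good to about 2 mm. A picture is of the moment at which its call begins. There is no depth.
- hand_in(): hands the job in; it is judged then, once.
The state is a dict: "time": time; "joint_pos": joint angles; "qd": joint speeds; "joint_efforts": joint torques, N m; "tool_pos": TCP position; "tcp_rot": TCP orientation; "ft_force": force on the tool from outside, world axes, zero at the start; "wrist_torque": the same for the moment, N m; "finger_gap": finger opening in mm; "grip_force": force on a finger pad.
Only numpy, scipy, OpenCV 4.12 (cv2) and the standard library are available. Lean on these libraries where they do the work, as an engineer would, in place of code of your own. Each camera call takes 0.05 s, during which the arm holds its last target. There are 200 camera calls.

## Task

Push the red fin of the tipping trough towards the tub so that all four little sauce pots slide out into the white tub, without touching the pots, and let the trough swing back level. Then lay the round bamboo lid on the tub and press it down point by point around its edge until the gasket is fully seated and the lid sits flush on the rim all the way round. Leave the white bowl and the amber jar beside them where they stand.

Things in the scene. Friction and masses are not known exactly. Their poses are not given: they have to be found in the camera images.
- stand: Fixed steel base plate, 150 (its x) x 380 (its y) x 8 mm, carrying tub and trough. Origin on the table, under the tub, 78 mm from the plate's -y end. The trough lies towards stand +y and pours towards stand -y.
- hinge (a point): Middle of the trough's hinge axis, which runs along the stand's x at stand (0, 128, 65) mm between two posts that rise to 78 mm.
- trough (a joint): Tilt of the aluminium trough, rad: 0 level at rest, growing as the mouth dips towards the tub, end stop at 0.7. A light spring and its weight bring it back to 0 when let go. The pots begin to slide somewhere between 0.33 and 0.55, depending on friction. Channel 200 mm long, 46 wide inside, walls 24 high; at rest its floor is 140 mm and its wall tops 164 mm above the table.
- mouth (a point): Middle of the trough's open lip, on the channel floor; at rest 140 mm above the table and 88 mm from the stand's origin towards stand +y. At tilt 0.5 it has swung about 31 mm forward over the tub and 28 mm down.
- fin (a point): Centre of the back face (it looks to stand +y) of the red upright fin: plate 45 (stand x) x 6 x 45 mm high on the trough's side, towards stand -x; at rest at stand (-49.5, 131, 147.5) mm, free behind. Pushing this face towards stand -y with 2 to 6 N tilts the trough. Fingertips kept level 140 mm above the table stay on it; travel from first contact is about 41 mm to tilt 0.5, 62 mm to the stop.
- tub: Fixed white round tub on the stand's plate, 144 mm outside and 132 mm inside diameter at the rim, 75 mm high. Origin at the centre of its underside, 8 mm above the table; its x and y tell where the gasket's segments lie.
- tub_rim (a point): Centre of the tub's mouth at the rim's top. On the rim (radius 69 mm) lies a green gasket of four quarter segments, centred on the tub's +x, +y, -x, -y. Each stands 6 mm above the rim, yields only under more than 7 N, then stays down. Pressing the lid's edge moves mainly the nearest segment and may raise the opposite edge; 10 to 20 N, 60 mm from the centre over each segment, seats it on the hard rim.
- lid: Loose round bamboo lid, about 250 g: disc 152 mm across, 8 mm thick, above a tapered white plug 10 mm deep (122 mm across at the disc, 112 at the bottom). Origin at the centre of the plug's bottom, z up; disc from 10 to 18 mm above it. Starts plug down on the table. On the unpressed gasket its origin is 71 mm above the tub's, seated 65 mm. Its yaw on the tub does not matter.
- lid_handle (a point): Centre of the top of the lid's handle bar, 46 mm above the lid's origin: bar 18 (lid x) x 60 (lid y) x 28 mm high on the middle of the disc, to be gripped across lid x.
- lid_edge0 (a point): Point on the underside of the lid's disc, 69 mm from its centre in the lid's +x direction, 10 mm above the lid's origin. Seated: 75 mm above tub's origin; on the unpressed gasket 81 mm.
- lid_edge1 (a point): Point on the underside of the lid's disc, 69 mm from its centre in the lid's +y direction, 10 mm above the lid's origin. Seated: 75 mm above tub's origin; on the unpressed gasket 81 mm.
- lid_edge2 (a point): Point on the underside of the lid's disc, 69 mm from its centre in the lid's -x direction, 10 mm above the lid's origin. Seated: 75 mm above tub's origin; on the unpressed gasket 81 mm.
- lid_edge3 (a point): Point on the underside of the lid's disc, 69 mm from its centre in the lid's -y direction, 10 mm above the lid's origin. Seated: 75 mm above tub's origin; on the unpressed gasket 81 mm.
- pot0: Sauce pot, a disc 34 mm across, 16 mm high, about 25 g, green top; lies in the trough, farthest from the mouth. Origin at the centre of its underside.
- pot1: Sauce pot, a disc 34 mm across, 16 mm high, about 25 g, red top; lies in the trough, third from the mouth. Origin at the centre of its underside.
- pot2: Sauce pot, a disc 34 mm across, 16 mm high, about 25 g, green top; lies in the trough, second from the mouth. Origin at the centre of its underside.
- pot3: Sauce pot, a disc 34 mm across, 16 mm high, about 25 g, red top; lies in the trough, nearest the mouth. Origin at the centre of its underside.
- bowl: Bystander: white bowl, 80 mm across, 35 mm high. Origin at the centre of its underside.
- jar: Bystander: small amber jar with a black cap, 54 mm across, 50 mm high. Origin at the centre of its underside.
There are look-alikes about, which are no part of the job. Leave any blue or grey look-alike of the pot0 alone.

How it is judged:
By the outcome, as a careful person would: the job done as asked, in the order asked, and still so for the second after the job is handed in, with the robot touching nothing.
It also fails if it takes over 72 s, if anything falls off the work surface, if the arm or the gripper's body presses on something with over 40 N, if the wrist force passes 120 N, or if a joint passes its speed limit or range.

## Working session

There is one attempt and no reset: what is moved stays moved. The work goes in short steps, Python scripts to look and compute and a shell command to move; the robot and the scene stay as the last step left them, time stands still between calls to the robot, and variables do not carry over. Pictures are saved under pics/ and viewed, at most 10 in all, crops included, and the job is handed in when it is done.

```bash
mkdir -p pics; ls
python3 - <<'E'
from bench import *
import cv2,numpy as np
s=sense();print(s)
for n in("scene","top"):
    d=snapshot(n);cv2.imwrite(f"pics/{n}0.png",d["img"][:,:,::-1]);print(n,d["fx"],d["cx"],d["cy"],d["dist"],np.round(d["extrinsics"],3).tolist())
E
```

```text
pics
{'time': 0.0, 'joint_pos': array([-7.18150565e+01,  7.51531123e+00,  8.53292076e+01,  1.64823378e-03,
        8.72637591e+01, -4.89445575e+00]), 'qd': array([-0.0847026 , -0.07360698,  0.025203  ,  0.04721096, -0.03078551,
       -0.01893191]), 'joint_efforts': array([-2.74342310e-03, -5.69404435e+01, -5.00554097e+01, -3.28380838e-04,
        1.47850870e-02,  8.30338934e-06]), 'tool_pos': array([ 235.14219121, -551.74761147,  403.64271869]), 'tcp_rot': array([-1.79892257e+02, -1.08785203e-02,  2.30793088e+01]), 'ft_force': array([0.48736463, 0.48494974, 0.12505559]), 'wrist_torque': array([ 0.0247155 ,  0.02594401, -0.00968582]), 'grip_force': 0.0, 'finger_gap': 85.24292360339311}
scene 540.6408976151354 324.70764740241583 230.5283455071025 [-0.14009018  0.          0.          0.          0.        ] [[-0.746, 0.507, -0.431, 973.661], [0.666, 0.555, -0.499, 561.22], [-0.014, -0.659, -0.752, 919.559], [0.0, 0.0, 0.0, 1.0]]
top 459.6965410595134 316.52075683463073 232.05578993244166 [-0.05937667  0.          0.          0.          0.        ] [[-0.021, -0.985, 0.171, 330.594], [-0.999, 0.026, 0.024, -10.117], [-0.028, -0.17, -0.985, 1285.887], [0.0, 0.0, 0.0, 1.0]]
```

View pics/top0.png

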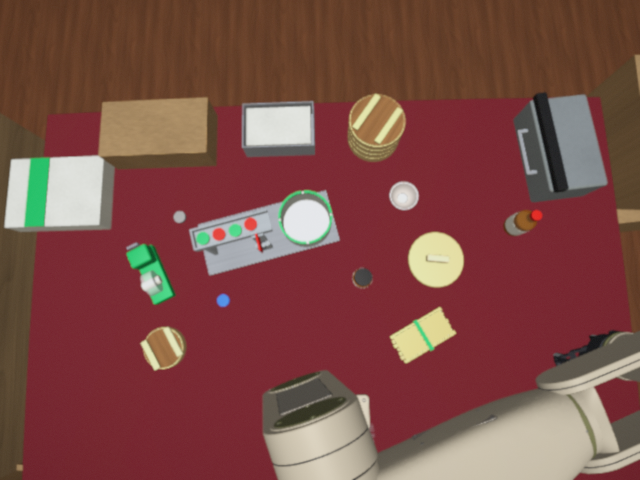

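View pics/scene0.png

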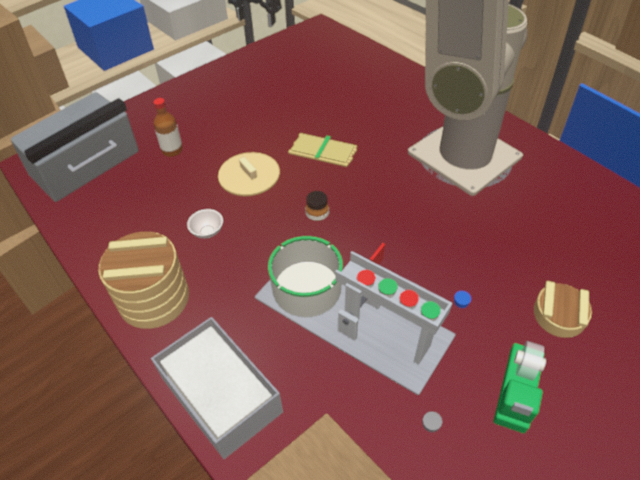

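The top view shows the tub with its green ring at (305,218). The trough holds pots at (204,238), (219,234), (235,230) and (250,225), and the red fin is at (259,243).

- **Lid candidates:** the disc with a bar at (436,259) fits the description. The steamer stack (376,128), small steamer (163,348) and bundle (423,335) do not.
- **Pot look-alikes:** the blue disc (223,300) and grey disc (180,216) stay alone.
- **Bystanders:** the bowl is at (404,196) and the jar at (362,278).

```bash
cat > h.py <<'E'
from bench import *
import cv2,numpy as np
from scipy.optimize import least_squares
def cast(d,px,z):
    K=np.array([[d["fx"],0,d["cx"]],[0,d["fy"],d["cy"]],[0,0,1.]])
    u=cv2.undistortPoints(np.float64(px).reshape(-1,1,2),K,np.float64(d["dist"])).reshape(-1,2)
    E=np.array(d["extrinsics"]);r=np.c_[u,np.ones(len(u))]@E[:3,:3].T
    return (E[:3,3]+r*((z-E[2,3])/r[:,2])[:,None])[:,:2]
def circ(p):
    f=lambda q:np.hypot(*(p-q[:2]).T)-q[2]
    return least_squares(f,[*p.mean(0),70],loss="soft_l1").x
def mask(img,lo,hi,box):
    h=cv2.cvtColor(img,cv2.COLOR_RGB2HSV);m=cv2.inRange(h,np.array(lo),np.array(hi))
    b=np.zeros_like(m);x0,y0,x1,y1=box;b[y0:y1,x0:x1]=255
    return m&b
def pts(m): return np.argwhere(m)[:,::-1]
E
python3 - <<'E'
from h import *
G=([45,120,60],[85,255,255])
for n,rb,lb in(("top",(270,180,340,252),(400,225,470,292)),("scene",(262,232,349,300),(210,145,290,200))):
    d=snapshot(n);im=d["img"]
    r=pts(mask(im,*G,rb));print(n,"ring",circ(cast(d,r,88)),len(r))
    m=mask(im,[15,40,120],[40,200,255],lb)
    c=max(cv2.findContours(m,0,cv2.CHAIN_APPROX_NONE)[0],key=cv2.contourArea)
    print(" lid",circ(cast(d,c.reshape(-1,2),16)))
d=snapshot("top");im=d["img"]
P=[]
for lo,hi,box in((G[0],G[1],(195,228,212,247)),([0,120,100],[8,255,255],(212,227,227,242)),(G[0],G[1],(228,222,243,238)),([0,120,100],[8,255,255],(243,217,258,233))):
    p=pts(mask(im,lo,hi,box));P.append(cast(d,[p.mean(0)],156)[0])
P=np.array(P);print(P,len(p));v=P[0]-P[3];print("stand y dir",np.degrees(np.arctan2(v[1],v[0])),"yaw",np.degrees(np.arctan2(v[1],v[0]))-90)
a=cv2.resize(im[210:300,395:475],None,fx=4,fy=4,interpolation=2);b=cv2.resize(im[175:265,235:345],None,fx=4,fy=4,interpolation=2)
cv2.imwrite("pics/crop1.png",np.hstack([b,a])[:,:,::-1])
print([cast(d,[q],z).round(0)[0] for q,z in(((404,196),20),((362,278),50))])
E
```

```text
top ring [579.83122585  49.85610062  69.3026862 ] 229
 lid [ 466.2627342  -306.552453     76.30566942]
scene ring [583.62063931  49.54880642  69.20835991] 441
 lid [ 468.4073781  -307.07913386   76.62081329]
[[518.57631321 305.27327317]
 [528.29704938 264.72895946]
 [537.03181946 223.41212295]
 [552.21920632 184.14579706]] 114
stand y dir 105.52251778385558 yaw 15.522517783855577
[array([ 647., -228.]), array([417., -99.])]
```

View pics/crop1.png

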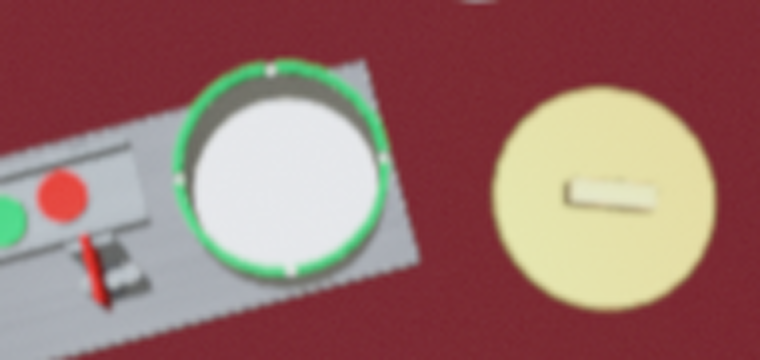

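The crop confirms the lid, a plain disc with a bar centred near (612,195), and the tub. The gasket gaps sit at crop (271,70), (384,158), (290,270) and (180,180). The tub's segments are therefore rotated relative to the stand. Next I'll compute the yaws.

Run:
```python
from h import *
d=snapshot("top");im=d["img"]
f=lambda l:np.array(l)/4+[235,175]
def ang(p):return np.degrees(np.arctan2(p[1],p[0]))
q=cast(d,f([[60,357],[418,262],[365,62]]),8);print("yaw from long edge",ang(q[0]-q[1])-90,"short",ang(q[2]-q[1]),"corners",q)
c=np.array([579.8,49.9]);print("gaps",[round(ang(x-c),1) for x in cast(d,f([[271,70],[384,158],[290,270],[180,180]]),86)])
d2=snapshot("scene")
# handle: pale low-saturation pixels within disc
h=cv2.cvtColor(im,cv2.COLOR_RGB2HSV);sub=h[240:280,415:460];print("sat",np.percentile(sub[...,1],[2,10,50,90]),"val",np.percentile(sub[...,2],[2,10,50,90]))
S=np.percentile(sub[...,1],50)
m=mask(im,[0,0,170],[60,int(S)-18,255],(418,245,458,275));p=cast(d,pts(m),46);w=cv2.minAreaRect(np.float32(p));print(len(p),w)
print(cv2.boxPoints(w))
_,_,V=np.linalg.svd(p-p.mean(0));print("handle dir",ang(V[0]),p.mean(0))
r=pts(mask(im,[0,120,80],[8,255,255],(252,230,268,254)));p=cast(d,r,165);print("fin px",p.mean(0),p.min(0),p.max(0))
```

```text
yaw from long edge 13.583524680606004 short 12.982518461153145 corners [[465.27195847 209.96147203]
 [526.29072742 -42.57759825]
 [672.17048249  -8.94548157]]
gaps [np.float64(3.8), np.float64(-85.8), np.float64(-175.1), np.float64(95.3)]
sat [38. 60. 67. 71.] val [170.98 222.9  229.   229.  ]
108 ((465.8879089355469, -306.3599548339844), (54.32514190673828, 14.320158958435059), 84.6697006225586)
[[ 456.23547 -332.7399 ]
 [ 470.4937  -334.07022]
 [ 475.54034 -279.98   ]
 [ 461.2821  -278.6497 ]]
handle dir -96.03270107309766 [ 465.68903674 -305.47529022]
fin px [502.73876854 162.49248979] [483.41786381 155.67294195] [523.82235991 170.64155037]
```

```bash
cat > go.py <<'E'
import sys,numpy as np
from bench import *
from scipy.spatial.transform import Rotation as R
# args: target TCP x y z yaw -> total shift in tool axes (units 0.1m) and turn (units 60 deg)
x,y,z,yaw=map(float,sys.argv[1:5]);s=sense();A=R.from_euler("xyz",s["tcp_rot"],degrees=True)
T=R.from_euler("xyz",[180,0,yaw],degrees=True)
print("t",round(s["time"],2),"pos",s["tool_pos"].round(1),"rot",s["tcp_rot"].round(1),"F",s["ft_force"].round(1),"gap",round(s["finger_gap"],1))
print("shift",(A.inv().apply(np.array([x,y,z])-s["tool_pos"])/100).round(3),"turn",((A.inv()*T).as_rotvec(degrees=True)/60).round(3))
E
python3 -m jog '0 0 0 0 0 -0.167 1; 0 0 0 0 0 -0.167 1; 0 0 0 0 0 -0.167 1; 0 0 0 0 0 -0.167 1; 0 0 0 0 0 -0.167 1' 40
python3 -m jog '0 0 0 0 0 -0.167 1; 0 0 0 0 0 -0.167 1; 0 0 0 0 0 -0.167 1; 0 0 0 0 0 0 1'
python3 go.py 488 200 330 103.4
```

```text
time: 0.98
tool_pos: [235.2, -552.0, 404.7]
tcp_rot: [180.0, -0.0, 73.5]
ft_force: [-0.6, -0.8, -0.1]
finger_gap: 0.2
grip_force: 0.0
time: 1.48
tool_pos: [235.2, -552.0, 404.7]
tcp_rot: [-180.0, -0.0, 103.2]
ft_force: [-0.1, -0.0, -0.1]
finger_gap: 0.1
grip_force: 0.0
t 1.48 pos [ 235.2 -552.   404.7] rot [-180.    -0.   103.2] F [-0.1 -0.  -0.1] gap 0.1
shift [6.745 4.176 0.747] turn [-0.    -0.    -0.004]
```

```bash
python3 -m jog '0.45 0.28 0 0 0 0 1; 0.45 0.28 0 0 0 0 1; 0.45 0.28 0 0 0 0 1; 0.45 0.28 0 0 0 0 1; 0.45 0.28 0 0 0 0 1' | head -2
python3 -m jog '0.45 0.28 0 0 0 0 1; 0.45 0.28 0 0 0 0 1; 0.45 0.28 0 0 0 0 1; 0.45 0.28 0 0 0 0 1; 0.45 0.28 0 0 0 0 1' | head -2
python3 -m jog '0.45 0.28 0 0 0 0 1; 0.45 0.28 0 0 0 0 1; 0.45 0.28 0 0 0 0 1; 0.45 0.28 0 0 0 0 1; 0 0 0 0 0 0 1'
python3 go.py 488 200 315 103.4
```

```text
time: 2.1
tool_pos: [320.2, -299.3, 404.8]
time: 2.72
tool_pos: [404.9, -48.1, 405.1]
time: 3.35
tool_pos: [472.8, 154.0, 404.3]
tcp_rot: [-180.0, -0.0, 103.2]
ft_force: [-0.5, -0.4, -1.2]
finger_gap: -0.1
grip_force: 0.0
t 3.35 pos [472.8 154.  404.3] rot [-180.    -0.   103.2] F [-0.5 -0.4 -1.2] gap -0.1
shift [0.412 0.254 0.894] turn [-0.    -0.001 -0.003]
```

```bash
python3 -m jog '0.412 0.254 0 0 0 -0.003 1; 0 0 0.45 0 0 0 1; 0 0 0.46 0 0 0 1; 0 0 0 0 0 0 1'
python3 go.py 488 200 313 103.4
python3 - <<'E'
from h import *
d=snapshot("top")["img"][160:270,190:350];e=snapshot("scene")["img"][180:390,250:470]
cv2.imwrite("pics/c2.png",np.hstack([cv2.resize(d,(640,440))[:, :400],cv2.resize(e,(400,440))])[:,:,::-1])
E
```

```text
time: 3.85
tool_pos: [486.0, 195.8, 309.7]
tcp_rot: [-179.5, 0.0, 103.2]
ft_force: [-1.6, -0.3, -0.4]
finger_gap: -0.3
grip_force: 0.0
t 3.85 pos [486.  195.8 309.7] rot [-179.5    0.   103.2] F [-1.6 -0.3 -0.4] gap -0.3
shift [ 0.036  0.029 -0.033] turn [-0.008  0.001 -0.003]
```

View pics/c2.png

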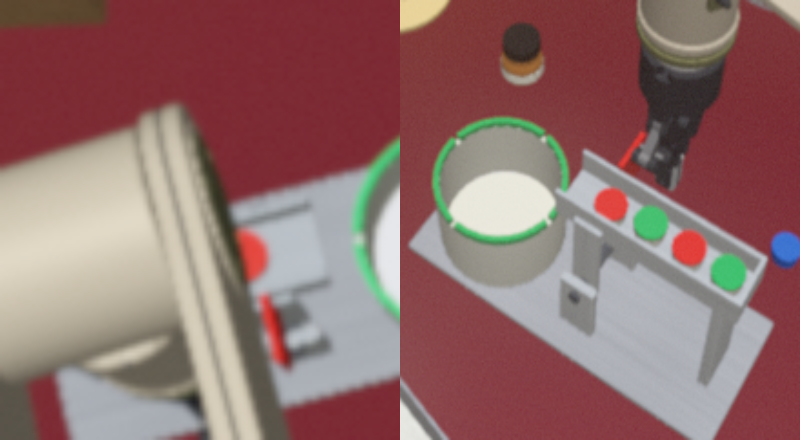

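```bash
python3 -m jog '-0.1 0.03 -0.03 0 0 0 1; -0.1 0 0 0 0 0 1; -0.08 0 0 0 0 0 1; -0.06 0 0 0 0 0 1; -0.06 0 0 0 0 0 1'
python3 -m jog '-0.06 0 0 0 0 0 1; -0.05 0 0 0 0 0 1; -0.05 0 0 0 0 0 1; -0.04 0 0 0 0 0 1; 0 0 0 0 0 0 1'
cat > look.py <<'E'
import sys
from h import *
out=[]
d=snapshot("scene")["img"]
for (lo,hi) in(([0,150,130],[8,255,255]),([45,120,60],[85,255,255])):
    m=mask(d,lo,hi,(265,240,460,345));n,_,st,c=cv2.connectedComponentsWithStats(m)
    out.append([(int(a[4]),*c[i].astype(int).tolist()) for i,a in enumerate(st) if i and a[4]>15])
print(out)
if len(sys.argv)>1: cv2.imwrite(f"pics/{sys.argv[1]}.png",cv2.resize(d[180:390,250:470],(660,600))[:,:,::-1] if 0 else cv2.resize(d[180:390,250:470],None,fx=2.6,fy=2.6)[:,:,::-1])
E
python3 look.py c3; python3 go.py 488 200 313 103.4
```

```text
time: 4.58
tool_pos: [500.2, 158.6, 316.9]
tcp_rot: [180.0, -0.0, 103.4]
ft_force: [1.3, 3.5, -1.2]
finger_gap: 0.1
grip_force: 1.7
time: 5.2
tool_pos: [504.6, 139.0, 316.6]
tcp_rot: [-180.0, 0.0, 103.4]
ft_force: [-1.9, 2.6, -0.1]
finger_gap: -0.1
grip_force: 1.4
[[(82, 356, 250), (131, 346, 268), (175, 385, 274)], [(34, 287, 241), (29, 323, 241), (18, 333, 247), (102, 272, 264), (161, 365, 270), (188, 404, 279), (127, 304, 291)]]
t 5.25 pos [504.6 139.1 316.7] rot [-180.     0.   103.4] F [-0.7  2.1  0.2] gap 0.1
shift [ 0.631 -0.02   0.037] turn [-0.  0.  0.]
```

View pics/c3.png

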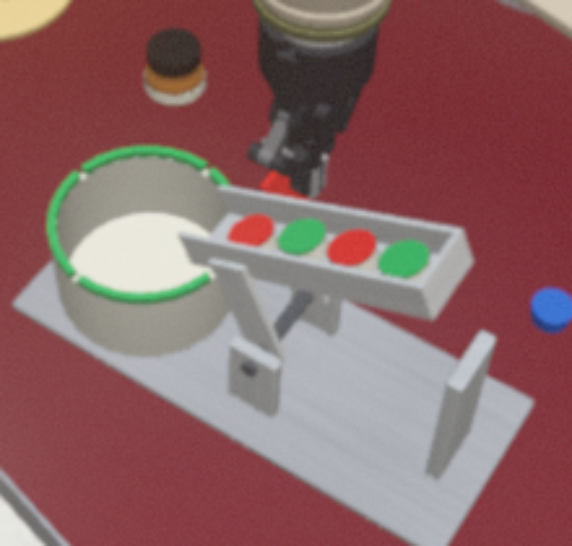

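The trough is tilted to about 0.4 and the pots haven't slid yet. I'll keep pushing slowly.

```bash
python3 -m jog '-0.03 0 0.03 0 0 0 1; -0.03 0 0 0 0 0 1; -0.03 0 0 0 0 0 1; 0 0 0 0 0 0 1; 0 0 0 0 0 0 1'
python3 look.py
python3 -m jog '-0.03 0 0 0 0 0 1; -0.03 0 0 0 0 0 1; 0 0 0 0 0 0 1; 0 0 0 0 0 0 1; 0 0 0 0 0 0 1'
python3 look.py c4
```

```text
time: 5.88
tool_pos: [506.7, 130.5, 313.7]
tcp_rot: [-180.0, 0.0, 103.4]
ft_force: [-0.7, 2.0, 0.2]
finger_gap: 0.4
grip_force: 1.2
[[(84, 351, 249), (74, 319, 264)], [(34, 287, 241), (30, 323, 241), (22, 333, 248), (106, 272, 264), (115, 333, 265), (131, 304, 291)]]
time: 6.55
tool_pos: [508.1, 124.7, 313.8]
tcp_rot: [-180.0, 0.0, 103.4]
ft_force: [-1.3, 2.5, 2.1]
finger_gap: 0.1
grip_force: 1.3
[[(91, 349, 248), (79, 292, 267)], [(35, 288, 241), (29, 323, 241), (22, 333, 248), (107, 272, 264), (142, 303, 280), (210, 309, 289)]]
```

View pics/c4.png

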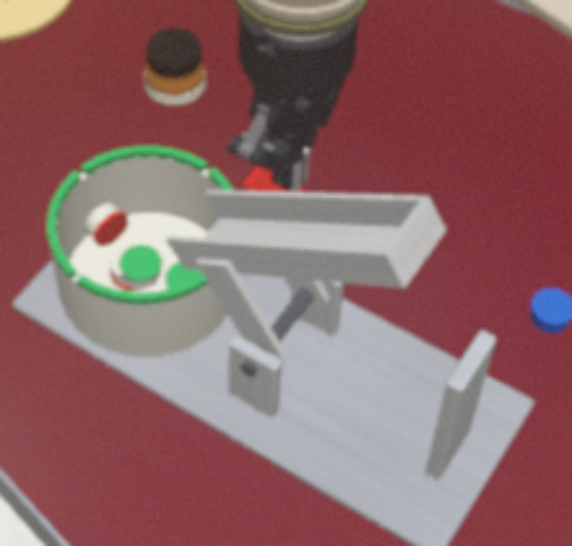

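All four pots are in the tub. Now I'll back off gently so the trough swings level.

```bash
python3 -m jog '0.1 0 0 0 0 0 1; 0.1 0 0 0 0 0 1; 0.1 0 0 0 0 0 1; 0.12 0 0 0 0 0 1; 0.15 0 0 0 0 0 1' | head -2
python3 -m jog '0.2 0 0 0 0 0 1; 0.1 0 -0.2 0 0 0 1; 0 0 -0.5 0 0 0 1; 0 0 -0.5 0 0 0 -1; 0 0 0 0 0 0 -1'
python3 go.py 467 -306.5 430 84
```

```text
time: 7.22
tool_pos: [494.6, 181.0, 313.5]
time: 7.85
tool_pos: [488.7, 210.3, 439.1]
tcp_rot: [179.5, -0.0, 103.4]
ft_force: [-0.1, -0.2, 0.6]
finger_gap: 35.9
grip_force: 0.0
t 7.85 pos [488.7 210.3 439.1] rot [179.5  -0.  103.4] F [-0.1 -0.2  0.6] gap 35.9
shift [-4.976 -1.413  0.076] turn [ 0.008 -0.002  0.324]
```

```bash
python3 -m jog '0 0 0 0 0 0.162 -1; 0 0 0 0 0 0.162 -1; 0 0 0 0 0 0 -1' >/dev/null
python3 go.py 467 -306.5 430 84; python3 look.py
```

```text
t 8.22 pos [487.7 209.7 432.5] rot [-179.9    0.    84. ] F [-0.6 -0.8  0.4] gap 85.3
shift [-5.155  0.33   0.029] turn [-0.001  0.001  0.001]
[[(156, 378, 253), (78, 292, 267)], [(34, 287, 241), (29, 323, 241), (70, 337, 256), (106, 272, 264), (142, 303, 280), (230, 311, 289)]]
```

```bash
python3 -m jog '-0.515 0.033 0 0 0 0 -1; -0.515 0.033 0 0 0 0 -1; -0.515 0.033 0 0 0 0 -1; -0.515 0.033 0 0 0 0 -1; -0.515 0.033 0 0 0 0 -1' | head -2
python3 -m jog '-0.515 0.033 0 0 0 0 -1; -0.515 0.033 0 0 0 0 -1; -0.515 0.033 0 0 0 0 -1; -0.515 0.033 0 0 0 0 -1; -0.515 0.033 0 0 0 0 -1' | head -2
python3 -m jog '0 0 0.5 0 0 0 -1; 0 0 0.5 0 0 0 -1; 0 0 0 0 0 0 -1; 0 0 0 0 0 0 -1' | head -2
python3 go.py 467 -306.5 195 84
python3 - <<'E'
from h import *
d=snapshot("wrist");cv2.imwrite("pics/w1.png",d["img"][:,:,::-1])
E
```

```text
time: 8.9
tool_pos: [477.0, -49.9, 433.4]
time: 9.52
tool_pos: [466.5, -307.8, 433.3]
time: 10.02
tool_pos: [467.2, -306.4, 335.4]
t 10.03 pos [ 467.2 -306.4  335.4] rot [179.9   0.   84.1] F [ 0.2 -0.8  0.2] gap 85.2
shift [-0.    -0.004  1.404] turn [0.001 0.001 0.001]
```

View pics/w1.png

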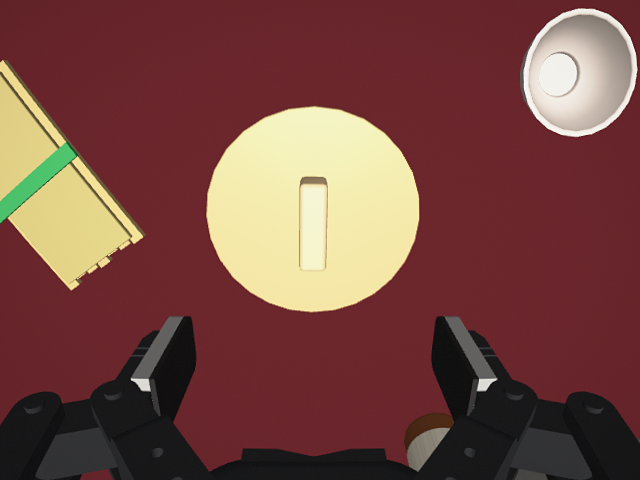

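The handle bar at (313,225) is vertical and centred between the fingers, and nothing is in the way. I'll go down and grip.

```bash
python3 - <<'E'
from h import *
d=snapshot("wrist")
m=mask(d["img"],[15,40,120],[40,200,255],(195,95,430,325));c=max(cv2.findContours(m,0,cv2.CHAIN_APPROX_NONE)[0],key=cv2.contourArea).reshape(-1,2)
print(circ(cast(d,c,17)))
E
python3 -m jog '0 0 0.4 0 0 0 -1; 0 0 0.4 0 0 0 -1; 0 0 0.4 0 0 0 -1; 0 0 0.2 0 0 0 -1; 0 0 0 0 0 0 -1'
python3 -m jog '0 0 0 0 0 0 1; 0 0 0 0 0 0 1; 0 0 0 0 0 0 1; 0 0 0 0 0 0 1; 0 0 0 0 0 0 1' 60
python3 -m jog '0 0 -0.1 0 0 0 1; 0 0 -0.3 0 0 0 1; 0 0 -0.5 0 0 0 1; 0 0 -0.5 0 0 0 1; 0 0 -0.3 0 0 0 1'
python3 go.py 581.5 49.8 365 84
```

```text
[ 466.69003726 -308.73862024   75.2576056 ]
time: 10.75
tool_pos: [466.8, -306.2, 193.7]
tcp_rot: [-180.0, -0.0, 84.0]
ft_force: [0.4, -0.2, -0.0]
finger_gap: 85.7
grip_force: 0.0
time: 11.38
tool_pos: [467.2, -306.6, 194.6]
tcp_rot: [179.9, 0.0, 84.0]
ft_force: [-0.3, 0.2, 6.2]
finger_gap: 16.7
grip_force: 60.7
time: 12.0
tool_pos: [466.8, -306.3, 366.7]
tcp_rot: [179.9, 0.1, 84.0]
ft_force: [0.6, -0.5, -2.7]
finger_gap: 16.6
grip_force: 59.6
t 12.0 pos [ 466.8 -306.3  366.7] rot [1.799e+02 1.000e-01 8.400e+01] F [ 0.6 -0.5 -2.7] gap 16.6
shift [3.662 0.767 0.014] turn [ 0.002  0.001 -0.   ]
```

```bash
python3 -m jog '0.2 0.04 0 0 0 0 1; 0.4 0.08 0 0 0 0 1; 0.45 0.095 0 0 0 0 1; 0.45 0.095 0 0 0 0 1; 0.45 0.095 0 0 0 0 1' | head -2
python3 -m jog '0.45 0.095 0 0 0 0 1; 0.45 0.095 0 0 0 0 1; 0.4 0.08 0 0 0 0 1; 0.3 0.06 0 0 0 0 1; 0.12 0.03 0 0 0 0 1' | head -2
python3 -m jog '0 0 0 0 0 0 1; 0 0 0 0 0 0 1'
python3 go.py 581.5 50 300 84
python3 - <<'E'
from h import *
d=snapshot("wrist");z=sense()["tool_pos"][2]
h=mask(d["img"],[15,40,120],[40,200,255],(0,0,640,480));c=max(cv2.findContours(h,0,cv2.CHAIN_APPROX_NONE)[0],key=cv2.contourArea).reshape(-1,2)
print("lid",circ(cast(d,c[c[:,1]<240],z-195+18)))
r=pts(mask(d["img"],[45,120,60],[85,255,255],(0,0,640,480)));print(len(r))
if len(r)>50:print("ring",circ(cast(d,r,89)))
cv2.imwrite("pics/w2.png",d["img"][:,:,::-1])
E
```

```text
time: 12.62
tool_pos: [527.0, -114.0, 361.3]
time: 13.25
tool_pos: [580.6, 53.2, 361.3]
time: 13.5
tool_pos: [581.0, 49.9, 363.1]
tcp_rot: [-179.9, 0.0, 83.9]
ft_force: [-0.5, -0.0, -3.0]
finger_gap: 17.0
grip_force: 59.4
t 13.5 pos [581.   49.9 363.1] rot [-179.9    0.    83.9] F [-0.5 -0.  -3. ] gap 17.0
shift [0.002 0.006 0.631] turn [-0.001  0.001 -0.001]
lid [580.35985011  47.82311324  75.01211232]
363
ring [579.54006521  30.16857388  88.74228121]
```

View pics/w2.png

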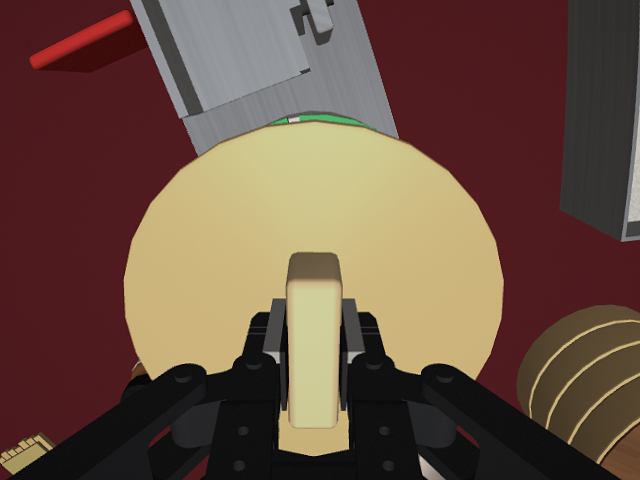

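The lid is held straight over the tub and is about 1–2 mm short in +y. I'll correct by 1.2 mm and lower it.

```bash
python3 -m jog '0.012 0.005 0.2 0 0 0 1; 0 0 0.25 0 0 0 1; 0 0 0.2 0 0 0 1; 0 0 0.1 0 0 0 1; 0 0 0 0 0 0 1'
python3 -m jog '0 0 0.05 0 0 0 1; 0 0 0.03 0 0 0 1; 0 0 0.03 0 0 0 1; 0 0 0 0 0 0 1'
```

```text
time: 14.18
tool_pos: [581.6, 51.7, 287.5]
tcp_rot: [-179.9, 0.0, 84.0]
ft_force: [-0.4, 0.2, -2.1]
finger_gap: 16.8
grip_force: 59.4
time: 14.68
tool_pos: [581.9, 51.8, 277.5]
tcp_rot: [-180.0, 0.0, 84.0]
ft_force: [-0.3, -0.1, -3.0]
finger_gap: 17.1
grip_force: 59.4
```

```bash
python3 -m jog '0 0 0.015 0 0 0 1; 0 0 0.01 0 0 0 1; 0 0 0 0 0 0 1'
python3 -m jog '0 0 0.01 0 0 0 1; 0 0 0 0 0 0 1'
```

```text
time: 15.05
tool_pos: [581.9, 51.8, 275.1]
tcp_rot: [-180.0, -0.0, 84.0]
ft_force: [-0.3, 0.3, -3.2]
finger_gap: 17.0
grip_force: 59.4
time: 15.3
tool_pos: [581.9, 51.8, 274.1]
tcp_rot: [-180.0, -0.0, 84.0]
ft_force: [0.5, 0.1, -2.6]
finger_gap: 17.1
grip_force: 59.4
```

```bash
python3 -m jog '0 0 0.01 0 0 0 1; 0 0 0.01 0 0 0 1; 0 0 0 0 0 0 1'
python3 -m jog '0 0 0.01 0 0 0 1;  0 0 0 0 0 0 1'
```

```text
time: 15.68
tool_pos: [582.1, 51.9, 273.5]
tcp_rot: [180.0, -0.0, 84.0]
ft_force: [-5.2, -0.5, 6.4]
finger_gap: 16.8
grip_force: 60.9
time: 15.92
tool_pos: [582.1, 51.8, 273.5]
tcp_rot: [179.9, 0.0, 84.0]
ft_force: [-9.2, 0.5, 13.7]
finger_gap: 16.5
grip_force: 61.9
```

```bash
python3 -m jog '0 0 -0.02 0 0 0 1; 0 0 0 0 0 0 -1; 0 0 0 0 0 0 -1; 0 0 0 0 0 0 -1; 0 0 0 0 0 0 -1'
python3 -m jog '0 0 -0.3 0 0 0 -1; 0 0 -0.4 0 0 0 -1; 0 0 -0.3 0 0 0 1; 0 0 0 0 0 0 1; 0 0 0 0 0 0 1'
python3 - <<'E'
from h import *
d=snapshot("wrist");cv2.imwrite("pics/w3.png",d["img"][:,:,::-1])
h=mask(d["img"],[12,40,100],[40,200,255],(0,0,640,480));c=max(cv2.findContours(h,0,cv2.CHAIN_APPROX_NONE)[0],key=cv2.contourArea).reshape(-1,2)
print("lid",circ(cast(d,c[c[:,1]<330],97)))
d=snapshot("scene");m=mask(d["img"],[15,40,120],[40,200,255],(240,220,370,310));c=max(cv2.findContours(m,0,cv2.CHAIN_APPROX_NONE)[0],key=cv2.contourArea).reshape(-1,2)
print(circ(cast(d,c,95)));cv2.imwrite("pics/s3.png",cv2.resize(d["img"][190:330,230:430],None,fx=3,fy=3)[:,:,::-1])
E
```

```text
time: 16.55
tool_pos: [582.0, 51.8, 273.1]
tcp_rot: [-180.0, -0.0, 84.0]
ft_force: [-1.2, 0.1, 0.7]
finger_gap: 85.4
grip_force: 0.0
time: 17.18
tool_pos: [581.7, 51.8, 372.2]
tcp_rot: [-179.9, 0.0, 84.0]
ft_force: [0.2, -0.3, -0.1]
finger_gap: 32.2
grip_force: 0.0
lid [582.03154562  51.67291094  73.95472673]
[584.01392049  50.74868179  76.60526626]
```

View pics/s3.png

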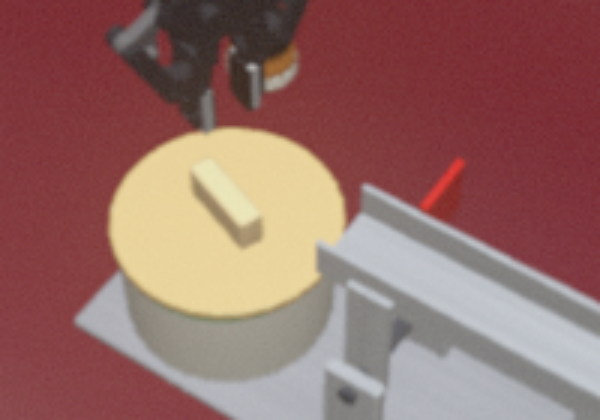

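The lid lies level and centred on the tub. Now I'll press over each segment, at world angles of about 50, 140, 230 and 320°.

```bash
for p in "620.4 95.9" "535.8 89.1" "542.6 4.5" "627.2 11.3"; do python3 go.py $p 278 84|tail -1; done
```

```text
shift [0.479 0.344 0.932] turn [-0.003  0.    -0.   ]
shift [ 0.323 -0.491  0.934] turn [-0.003  0.    -0.   ]
shift [-0.511 -0.334  0.934] turn [-0.003  0.    -0.   ]
shift [-0.355  0.5    0.932] turn [-0.003  0.    -0.   ]
```

```bash
python3 -m jog '0.479 0.344 0 0 0 0 1; 0 0 0.5 0 0 0 1; 0 0 0.4 0 0 0 1; 0 0 0.03 0 0 0 1; 0 0 0 0 0 0 1'
python3 -m jog '0 0 0.06 0 0 0 1; 0 0 0.02 0 0 0 1; 0 0 0.02 0 0 0 1; 0 0 0.02 0 0 0 1; 0 0 0 0 0 0 1'
```

```text
time: 17.9
tool_pos: [621.3, 95.8, 280.7]
tcp_rot: [-180.0, 0.0, 84.0]
ft_force: [0.2, -1.6, 0.7]
finger_gap: -0.2
grip_force: 0.0
time: 18.52
tool_pos: [621.5, 95.9, 269.6]
tcp_rot: [179.9, -0.0, 84.0]
ft_force: [-1.8, 0.9, 6.6]
finger_gap: 0.0
grip_force: 3.3
```

```bash
python3 -m jog '0 0 0.015 0 0 0 1; 0 0 0.015 0 0 0 1; 0 0 0 0 0 0 1' | sed -n '2p;4p'
python3 -m jog '0 0 0.015 0 0 0 1; 0 0 0.015 0 0 0 1; 0 0 0 0 0 0 1' | sed -n '2p;4p'
```

```text
tool_pos: [621.8, 96.2, 267.4]
ft_force: [-3.2, 0.5, 10.0]
tool_pos: [622.0, 96.3, 265.8]
ft_force: [-6.2, 1.8, 18.9]
```

```bash
python3 -m jog '0 0 0 0 0 0 1; 0 0 0 0 0 0 1; 0 0 0 0 0 0 1' | sed -n '2p;4p'
python3 -m jog '0 0 0.004 0 0 0 1; 0 0 0 0 0 0 1' | sed -n '2p;4p'
python3 -m jog '0 0 -0.1 0 0 0 1; 0 0 -0.15 0 0 0 1; 0 0 0 0 0 0 1' | sed -n '2p;4p'
for p in "535.8 89.1" "542.6 4.5" "627.2 11.3"; do python3 go.py $p 272 84|tail -1; done
```

```text
tool_pos: [622.0, 96.3, 265.8]
ft_force: [-6.8, 1.9, 17.8]
tool_pos: [622.0, 96.3, 265.7]
ft_force: [-8.9, 1.8, 21.4]
tool_pos: [621.9, 95.9, 288.7]
ft_force: [0.3, -0.6, -0.0]
shift [-0.158 -0.849  0.165] turn [ 0.003 -0.001 -0.   ]
shift [-0.992 -0.693  0.165] turn [ 0.003 -0.001 -0.   ]
shift [-0.835  0.141  0.167] turn [ 0.003 -0.001 -0.   ]
```

```bash
python3 -m jog '0 0 -0.25 0 0 0 1; -0.08 -0.425 0 0 0 0 1; -0.08 -0.425 0 0 0 0 1; 0 0 0.3 0 0 0 1; 0 0 0.1 0 0 0 1' | sed -n '2p;4p'
python3 -m jog '0 0 0.03 0 0 0 1; 0 0 0.02 0 0 0 1; 0 0 0.02 0 0 0 1; 0 0 0 0 0 0 1' | sed -n '2p;4p'
```

```text
tool_pos: [533.8, 88.8, 269.9]
ft_force: [-6.0, 4.0, 8.7]
tool_pos: [535.7, 89.0, 266.1]
ft_force: [-5.1, 1.0, 8.2]
```

```bash
python3 -m jog '0 0 0.015 0 0 0 1; 0 0 0 0 0 0 1' | sed -n '2p;4p'
python3 -m jog '0 0 0.01 0 0 0 1; 0 0 0 0 0 0 1; 0 0 0 0 0 0 1' | sed -n '2p;4p'
```

```text
tool_pos: [535.7, 89.0, 265.4]
ft_force: [-9.4, 0.6, 14.6]
tool_pos: [535.8, 89.0, 265.1]
ft_force: [-12.3, -0.8, 20.0]
```

```bash
python3 -m jog '0 0 -0.3 0 0 0 1; -0.42 0.078 0 0 0 0 1; -0.42 0.078 0 0 0 0 1; 0 0 0.2 0 0 0 1; 0 0 0 0 0 0 1' | sed -n '2p;4p'
python3 -m jog '0 0 0.05 0 0 0 1; 0 0 0.03 0 0 0 1; 0 0 0.02 0 0 0 1; 0 0 0 0 0 0 1' | sed -n '2p;4p'
```

```text
tool_pos: [541.5, 3.2, 271.0]
ft_force: [-0.0, 0.0, -0.1]
tool_pos: [542.5, 3.8, 264.8]
ft_force: [-6.1, -3.8, 13.0]
```

```bash
python3 -m jog '0 0 0.01 0 0 0 1; 0 0 0 0 0 0 1; 0 0 0 0 0 0 1' | sed -n '2p;4p'
python3 -m jog '0 0 -0.3 0 0 0 1; 0.08 0.42 0 0 0 0 1; 0.08 0.42 0 0 0 0 1; 0 0 0.2 0 0 0 1; 0 0 0 0 0 0 1' | sed -n '2p;4p'
python3 -m jog '0 0 0.05 0 0 0 1; 0 0 0.03 0 0 0 1; 0 0 0 0 0 0 1' | sed -n '2p;4p'
```

```text
tool_pos: [542.5, 3.7, 264.5]
ft_force: [-8.0, -3.6, 16.6]
tool_pos: [625.7, 11.4, 268.7]
ft_force: [-0.0, 0.0, 0.4]
tool_pos: [626.6, 10.8, 264.6]
ft_force: [-2.8, 0.4, 3.9]
```

```bash
python3 -m jog '0 0 0.015 0 0 0 1; 0 0 0.01 0 0 0 1; 0 0 0 0 0 0 1' | sed -n '2p;4p'
python3 -m jog '0 0 0.005 0 0 0 1; 0 0 0 0 0 0 1; 0 0 0 0 0 0 1' | sed -n '2p;4p'
```

```text
tool_pos: [626.7, 10.8, 264.4]
ft_force: [-12.1, 1.4, 21.1]
tool_pos: [626.7, 10.8, 264.4]
ft_force: [-14.3, 0.8, 24.1]
```

All four are pressed once. A second pass will catch any edge that has lifted.

```bash
python3 -m jog '0 0 -0.3 0 0 0 1; 0.42 -0.07 0 0 0 0 1; 0.42 -0.07 0 0 0 0 1; 0 0 0.2 0 0 0 1; 0 0 0 0 0 0 1' | sed -n '2p;4p'
python3 -m jog '0 0 0.05 0 0 0 1; 0 0 0.03 0 0 0 1; 0 0 0 0 0 0 1' | sed -n '2p;4p'
python3 -m jog '0 0 0.01 0 0 0 1; 0 0 0 0 0 0 1' | sed -n '2p;4p'
```

```text
tool_pos: [620.6, 95.5, 268.1]
ft_force: [0.1, -0.2, -0.9]
tool_pos: [622.1, 94.7, 264.5]
ft_force: [-8.1, -1.4, 13.2]
tool_pos: [622.1, 94.8, 264.4]
ft_force: [-11.6, -0.7, 20.8]
```

```bash
python3 -m jog '0 0 -0.4 0 0 0 1; -0.08 -0.425 0 0 0 0 1; -0.08 -0.425 0 0 0 0 1; 0 0 0.3 0 0 0 1; 0 0 0 0 0 0 1' | sed -n '2p;4p'
python3 -m jog '0 0 0.05 0 0 0 1; 0 0 0.03 0 0 0 1; 0 0 0.015 0 0 0 1; 0 0 0 0 0 0 1' | sed -n '2p;4p'
```

```text
tool_pos: [534.3, 88.0, 269.6]
ft_force: [-0.6, -0.7, -0.3]
tool_pos: [536.5, 88.7, 264.5]
ft_force: [-8.8, -3.1, 15.3]
```

```bash
python3 -m jog '0 0 -0.3 0 0 0 1; -0.42 0.078 0 0 0 0 1; -0.42 0.078 0 0 0 0 1; 0 0 0.2 0 0 0 1; 0 0 0 0 0 0 1' | sed -n '2p;4p'
python3 -m jog '0 0 0.05 0 0 0 1; 0 0 0.03 0 0 0 1; 0 0 0.015 0 0 0 1; 0 0 0 0 0 0 1' | sed -n '2p;4p'
```

```text
tool_pos: [541.9, 3.2, 270.6]
ft_force: [-0.3, 0.3, -0.4]
tool_pos: [542.6, 4.1, 264.4]
ft_force: [-8.1, 1.2, 13.4]
```

```bash
python3 -m jog '0 0 -0.3 0 0 0 1; 0.08 0.42 0 0 0 0 1; 0.08 0.42 0 0 0 0 1; 0 0 0.2 0 0 0 1; 0 0 0 0 0 0 1' | sed -n '2p;4p'
python3 -m jog '0 0 0.05 0 0 0 1; 0 0 0.03 0 0 0 1; 0 0 0.005 0 0 0 1; 0 0 0 0 0 0 1' | sed -n '2p;4p'
python3 -m jog '0 0 -0.3 0 0 0 1; 0 0 -0.5 0 0 0 1; -0.5 -0.5 -0.3 0 0 0 1; -0.5 -0.5 0 0 0 0 1; 0 0 0 0 0 0 1' | sed -n '1,4p'
python3 look.py end
python3 - <<'E'
from h import *
d=snapshot("top")
for q in((404,196),(362,278)): print(d["img"][q[1],q[0]])
E
```

```text
tool_pos: [626.2, 11.2, 269.5]
ft_force: [0.0, -0.0, 0.3]
tool_pos: [627.4, 10.7, 264.6]
ft_force: [-3.2, 0.6, 6.1]
time: 30.52
tool_pos: [531.4, -66.7, 367.6]
tcp_rot: [-179.9, 0.0, 83.8]
ft_force: [0.3, 1.0, -0.1]
[[(165, 377, 253)], []]
[231 232 234]
[71 72 72]
```

View pics/end.png

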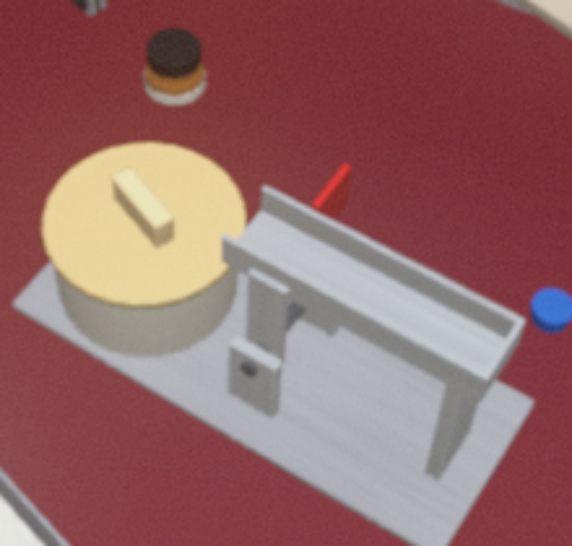

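The lid sits flush with no green showing, the trough is level and empty, and the jar and bowl are where they were. Handing in.

```bash
python3 -c "
from bench import *
print(hand_in())"
```

```text
the job is handed in; nothing more can be done
None
```

I handed the job in at about 30 s: all four pots are in the tub, the trough is back level, the lid is pressed flush over all four gasket segments (a few presses peaked a little over 20 N), and the bowl and jar were left where they stood.

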